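# Unclip the label cassette and hold it up out of the printer

## Robot

A 7-joint arm with a two-finger parallel gripper is mounted at the origin on the work surface. World frame = base frame: x ahead of the robot, y to its left, z up, the work surface at z = 0. Lengths are in m, angles in rad, forces in N, time in s.
With the tool pointing down it reaches from about 0.4 to 0.85 m from the base axis. Payload 4.5 kg.
Tool frame: the origin (TCP) lies midway between the tips of the shut fingers; the grasp point (between the pads) lies 19 mm behind it; z points along the fingers, y is the line along which they close (so a half turn about z gives the same grasp; the last joint's range is limited). The gripper opens to 85 mm and grips with 20 to 120 N. Pads are 22 mm wide; open, the fingers measure 114 mm over their backs; the gripper's body (76 mm by 85 mm) begins 54 mm behind the grasp point. The pads swing forward as they close: fully open they stand 13 mm farther back than shut.
Start: joints at [1.367, 0.689, -0.195, 1.565, 0.157, 0.902, -0.215], TCP at [0.147, -0.607, 0.231] pointing down, gripper open.
Joint ranges: [-3.01, 3.01], [-0.46, 2.08], [-1.47, 1.51], [0.13, 2.56], [-1, 4.14], [0.04, 2.09], [-2.66, 2.66]. Speed limits (rad/s): [2.57, 2.57, 3.14, 3.14, 3.14, 3.14, 3.14].

## Interface

Orientations are given as a unit quaternion [w, x, y, z].
In Python, from plant import observe, grab_frame, close_job gives the robot as it stands.
- The arm moves only by the shell command python3 -m crank 'ROWS'. ROWS is JSON, a list of rows, each an object with "translation": the shift along the tool's x, y, z in units of 40 mm (1.0 is 40 mm), a list of three; "twist": the turn, a rotation vector about the tool's x, y, z in units of 5 degrees (1.0 is 5 degrees), a list of three; "hand": the gripper's target within -1 to 1 (fully open at 1, half-way at 0, shut at -1). A call has 1 to 12 rows; each row shifts and turns the commanded pose from where the row before left it, along the tool's axes as they then stand; what a row does not reach is not made up. A row lasts 1/10 s, in which the tool goes at most 50 mm and 8.59 degrees, less where a joint would pass 70% of its speed; a pose out of reach is approached as far as the arm can. A call is refused whole if a number of a shift passes 1 or a number of a turn 1, either way. A call with a gripper value outside its range is refused whole. The fingers move at their own pace and stop on an object; the grip force is fixed at half the most. Time passes only in rows, so rows that do not move let the fingers close. It gives the time, the measured TCP pose, the force, the opening and the grip force at its end, in the units of the state.
- observe(): the state, without advancing time (a new reading comes with each control period).
- grab_frame(name): name is "side" or "top"; returns a dict with "img" (400x640x3 uint8, red, green, blue), "camera_matrix" (3x3 intrinsics, pixels), "distortion" ([k1, k2, p1, p2, k3] as OpenCV has them; the pictures are not rectified), "view" (4x4, takes a point from world to camera coordinates). Camera axes: x right, y down, z forward; pixel columns grow to the right and rows downward; lengths in m; the calibration is good to about 2 mm. A picture is of the moment at which its call begins. There is no depth.
- close_job(): hands the job in; it is judged then, once.
The state is a dict: "clock": time; "q": joint angles; "qvel": joint speeds; "tau": joint torques, N m; "tool_pos": TCP position; "tool_rot": TCP orientation; "wrist_force": force on the tool from outside, world axes, zero at the start; "wrist_torque": the same for the moment, N m; "finger_gap": opening from 0.0 (shut) to 1.0 (fully open); "finger_force": force on a finger pad.
Only numpy, scipy, OpenCV 4.12 (cv2) and the standard library are available. Lean on these libraries where they do the work, as an engineer would, in place of code of your own. Each camera call takes 0.05 s, during which the arm holds its last target. There are 200 camera calls.

## Task

The label cassette in the printer on the packing counter has to be changed: pinch its two side catches fully in together, lift it straight up out of its bay, and hold it level over the printer, a good hand's breadth (about 10 cm) clear of the printer's top, while I fit the new one. Finish while still holding it up there with both catches pinched. Squeeze gently, with no more than 40 N, because the shell is thin; do not drag, lift or tilt the printer, and leave the other things on the counter alone.

Things in the scene. Friction and masses are not known exactly. Their poses are not given: they have to be found in the camera images.
- cassette_grip (a point): Point midway between the two finger pads of the label cassette in the printer: on its centre line, 71 mm above its underside, 15 mm below its top; seated, 31 mm above the printer's deck and 111 mm above the counter. x runs along the cassette's length, y across it from catch to catch, z up. Drum and finger pads stand out above the deck, with free room round them.
- cassette: The same cassette, same axes; origin at the centre of its underside; 140 to 265 g, thin shell (squeeze of 20 to 40 N is ample). Grey foot 84 (x) x 54 (y) x 38 mm under a round roll drum lying along y (radius 40, 38 mm wide); whole height 86 mm. Seated, its origin is 40 mm above the counter on the bay's centre and its axes lie along the printer's; the foot has 1.5 mm play on each side in the bay.
- catch_left (a joint): Travel (m) of the black catch on the cassette's +y side: 0 = sprung out, hooked under the bay's lip; 0.006 = fully in, against the drum; free of the lip from about 0.0045. Its upright finger pad, 28 (x) x 4 x 24 mm (z), is centred level with cassette_grip; outer face 29 mm out at rest, 23 mm fully in. Spring: 3 N to start, 7 N fully in.
- catch_right (a joint): The mirror-image catch on the -y side: 0 = out and hooked, 0.006 = fully in. Across both pads: 58 mm at rest, 46 mm pinched. The hooks sit 2 mm below a 5 mm lip and reach 4 mm under it; both must be in together before the cassette can rise. If pulled while hooked, the printer comes up with it.
- printer: Desktop label printer: white case 205 long (x from -115 to +90) x 130 wide (y) x 80 mm high, 2.2 kg, loose on rubber feet; origin on the counter under the centre of its cassette bay. Flat top deck 80 mm above the counter, bay 40 mm deep; control panel with keys (3 mm high) and display at the -x end, label exit in the +x end face.
- spare_cassette: A second, identical cassette (84 x 54 x 86 mm, origin at the centre of its underside) standing on the counter, not in a printer. Leave it alone.
- tape_roll: Roll of packing tape lying flat, 104 mm across, 48 mm high; origin at the centre of its underside. Leave it alone.
- dropper_bottle: Small upright bottle with a black cap, 32 mm across, 100 mm high; origin at the centre of its underside. Leave it alone.
- stock_carton: Small closed carton, 75 x 55 x 50 mm high; origin at the centre of its underside. Leave it alone.
Not all that is in view belongs to the job. What is shaped like the cassette but green is not meant.

How it is judged:
By the outcome, as a careful person would: the job done as asked, in the order asked, and still so for the second after the job is handed in, while the arm keeps its last pose, push and grip.
It also fails if it takes over 35 s, if anything falls off the work surface, if the arm or the gripper's body presses on something with over 40 N, if the wrist force passes 120 N, or if a joint passes its speed limit or range.

## Working session

There is one attempt and no reset: what is moved stays moved. The work goes in short steps, Python scripts to look and compute and a shell command to move; the robot and the scene stay as the last step left them, time stands still between calls to the robot, and variables do not carry over. Pictures are saved under pics/ and viewed, at most 10 in all, crops included, and the job is handed in when it is done.

```bash
mkdir -p pics; ls
python3 - <<'E'
from plant import *
import cv2,numpy as np
s=observe();print({k:np.round(v,3) for k,v in s.items()})
for n in("side","top"):
    f=grab_frame(n);cv2.imwrite(f"pics/{n}0.png",f["img"][:,:,::-1]);print(n,f["camera_matrix"],f["distortion"],np.round(f["view"],3))
E
```

```text
pics
{'clock': np.float64(0.0), 'q': array([ 1.367,  0.69 , -0.195,  1.566,  0.157,  0.902, -0.215]), 'qvel': array([ 0.   , -0.   ,  0.001, -0.   , -0.   , -0.   , -0.   ]), 'tau': array([-0.0000e+00, -5.3961e+01, -1.2670e+00, -1.5854e+01,  9.0000e-03,
        9.0000e-03, -0.0000e+00]), 'tool_pos': array([ 0.147, -0.607,  0.23 ]), 'tool_rot': array([-0.001,  0.993,  0.119, -0.   ]), 'wrist_force': array([-0.473,  0.174,  0.11 ]), 'wrist_torque': array([0.015, 0.038, 0.018]), 'finger_force': np.float64(0.0), 'finger_gap': np.float64(0.997)}
side [[390.44304507   0.         322.40864436]
 [  0.         390.44304507 200.20496007]
 [  0.           0.           1.        ]] [-0.07555558  0.          0.          0.          0.        ] [[ 0.974 -0.228  0.001 -0.539]
 [-0.121 -0.521 -0.845  0.192]
 [ 0.193  0.823 -0.535  0.852]
 [ 0.     0.     0.     1.   ]]
top [[387.24107174   0.         317.69140592]
 [  0.         387.24107174 194.47999788]
 [  0.           0.           1.        ]] [-0.02700323  0.          0.          0.          0.        ] [[ 0.015 -1.    -0.001  0.08 ]
 [-0.977 -0.014 -0.212  0.563]
 [ 0.211  0.005 -0.977  0.916]
 [ 0.     0.     0.     1.   ]]
```

View pics/side0.png

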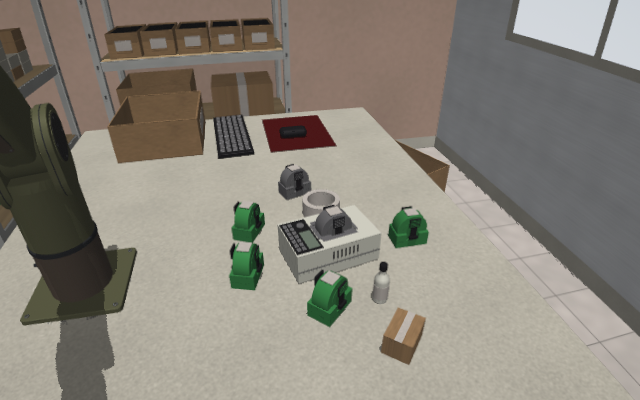

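View pics/top0.png

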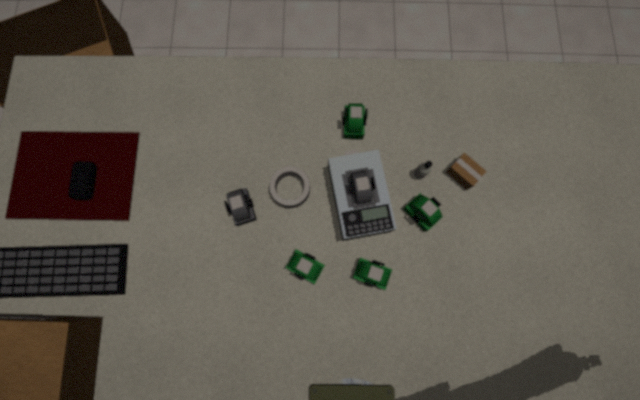

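The side view shows the printer at (330,240) with the cassette at (333,220). The top view has them at about (362,195) and (362,187). Green look-alikes stand around it, and the spare is at (240,206).

```bash
cat > h.py <<'E'
import cv2,numpy as np
def ray(f,px):
    u=cv2.undistortPoints(np.float64(px).reshape(-1,1,2),f["camera_matrix"],np.array(f["distortion"])).reshape(-1,2)
    V=np.array(f["view"]);R=V[:3,:3];c=-R.T@V[:3,3]
    return c,np.c_[u,np.ones(len(u))]@R
def onplane(f,px,z):
    c,d=ray(f,px);return c+d*((z-c[2])/d[:,2])[:,None]
def proj(f,P):
    V=np.array(f["view"]);return cv2.projectPoints(np.float64(P).reshape(-1,1,3),cv2.Rodrigues(V[:3,:3])[0],V[:3,3],f["camera_matrix"],np.array(f["distortion"]))[0].reshape(-1,2)
E
python3 - <<'E'
from plant import *
from h import *
f=grab_frame("top");g=grab_frame("side")
a=cv2.resize(f["img"][140:245,310:410],None,fx=5.5,fy=5.5,interpolation=cv2.INTER_CUBIC)[:,:,::-1]
cv2.imwrite("pics/tc.png",a)
a=cv2.resize(g["img"][180:290,260:400],None,fx=5,fy=5,interpolation=cv2.INTER_CUBIC)[:,:,::-1]
cv2.imwrite("pics/sc.png",a)
print(ray(f,[[362,195]])[0],ray(g,[[362,195]])[0])
E
```

```text
[0.35562407 0.08397304 1.01417093] [ 0.38334034 -0.7242952   0.61817067]
```

View pics/tc.png

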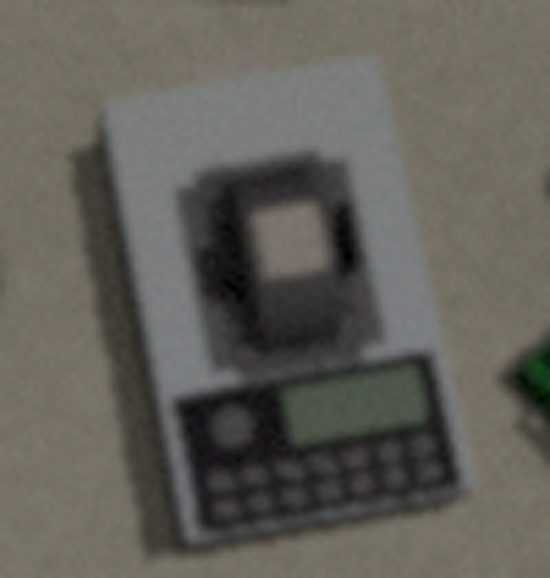

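View pics/sc.png

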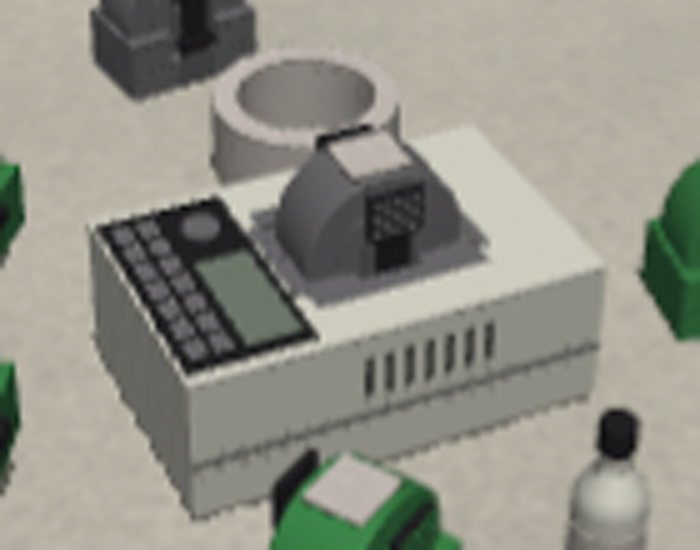

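Top crop: deck corners are near (112,103), (378,58), (467,488) and (188,545), with the panel on the near end and the label patch at (292,240). Side crop: deck corners are (93,228), (475,128), (603,265) and (192,372), and the -y pad is at (395,212).

Run:
```python
from plant import *
from h import *
f=grab_frame("top");g=grab_frame("side")
T=np.array([(112,103),(378,58),(467,488),(186,545)])/5.5+[310,140]-.4
S=np.array([(475,128),(603,265),(192,372),(93,228)])/5+[260,180]-.4
# corners: +x+y, +x-y, -x-y, -x+y
L=np.array([(.09,.065),(.09,-.065),(-.115,-.065),(-.115,.065)])
for fr,px in((f,T),(g,S)):
    P=onplane(fr,px,.08)[:,:2]
    A=L-L.mean(0);B=P-P.mean(0)
    th=np.arctan2((A[:,0]*B[:,1]-A[:,1]*B[:,0]).sum(),(A*B).sum())
    R=np.array([[np.cos(th),-np.sin(th)],[np.sin(th),np.cos(th)]])
    o=P.mean(0)-R@L.mean(0);print(np.round(P,4).tolist(),"o",o,"yaw",np.degrees(th),"res mm",np.round(1e3*(P-(o+L@R.T)),1).tolist())
# label patch centre (top z=.126) and -y pad face centre
print(onplane(f,np.array([(292,240)])/5.5+[310,140]-.4,.126),onplane(g,np.array([(395,212)])/5+[260,180]-.4,.111))
s=observe();from scipy.spatial.transform import Rotation as Q
q=s["tool_rot"];print(Q.from_quat(np.r_[q[1:],q[0]]).as_matrix().round(3))
```

```text
[[0.6514, 0.0588], [0.6749, -0.0636], [0.4765, -0.0992], [0.4497, 0.0247]] o [ 0.57540021 -0.01758905] yaw 10.357367487864787 res mm [[-0.9, -3.8], [-0.7, 1.8], [2.5, 3.0], [-0.9, -1.0]]
[[0.6517, 0.0624], [0.6748, -0.0608], [0.4788, -0.0922], [0.4519, 0.0206]] o [ 0.57655689 -0.01512816] yaw 10.891404421575146 res mm [[-1.0, -3.3], [-2.4, 1.2], [2.9, 8.5], [0.5, -6.4]]
[[ 0.57651077 -0.01779817  0.126     ]] [[ 0.58104168 -0.04070938  0.111     ]]
[[ 0.972  0.236 -0.   ]
 [ 0.236 -0.972  0.001]
 [-0.    -0.001 -1.   ]]
```

```bash
python3 -m crank '[{"translation":[0.4,-0.34,0],"twist":[0,0,0],"hand":1},{"translation":[0.8,-0.68,0],"twist":[0,0,0],"hand":1},{"translation":[0.8,-0.68,0],"twist":[0,0,0],"hand":1},{"translation":[0.8,-0.68,0],"twist":[0,0,0],"hand":1},{"translation":[0.8,-0.68,0],"twist":[0,0,0],"hand":1},{"translation":[0.8,-0.68,0],"twist":[0,0,0],"hand":1},{"translation":[0.8,-0.68,0],"twist":[0,0,0],"hand":1},{"translation":[0.8,-0.68,0],"twist":[0,0,0],"hand":1},{"translation":[0.8,-0.68,0],"twist":[0,0,0],"hand":1},{"translation":[0.8,-0.68,0],"twist":[0,0,0],"hand":1},{"translation":[0.8,-0.68,0],"twist":[0,0,0],"hand":1},{"translation":[0.8,-0.68,0],"twist":[0,0,0],"hand":1}]'
python3 -m crank '[{"translation":[0.8,-0.68,0],"twist":[0,0,0],"hand":1},{"translation":[0.8,-0.68,0],"twist":[0,0,0],"hand":1},{"translation":[0.8,-0.68,0],"twist":[0,0,0],"hand":1},{"translation":[0.8,-0.68,0],"twist":[0,0,0],"hand":1},{"translation":[0.8,-0.68,0],"twist":[0,0,0],"hand":1},{"translation":[0.4,-0.34,0],"twist":[0,0,0],"hand":1},{"translation":[0,0,0],"twist":[0,0,0.6],"hand":1},{"translation":[0,0,0],"twist":[0,0,0],"hand":1},{"translation":[0,0,0],"twist":[0,0,0],"hand":1}]'
cat >> h.py <<'E'
def tool():
    from plant import observe
    from scipy.spatial.transform import Rotation as Q
    s=observe();q=np.array(s["tool_rot"]);R=Q.from_quat(np.r_[q[1:],q[0]]).as_matrix()
    return s,np.array(s["tool_pos"]),R
def togo(x,y,z):
    s,p,R=tool();print("t %.2f"%s["clock"],"pos",p.round(4),"yaw %.2f"%np.degrees(np.arctan2(R[1,0],R[0,0])),"zaxis",R[:,2].round(4),"units to go",(R.T@(np.array([x,y,z])-p)/.04).round(3),"F",np.round(s["wrist_force"],2),"gap %.4f f %.1f"%(s["finger_gap"],s["finger_force"]))
E
python3 - <<'E'
from plant import *
from h import *
togo(.576,-.017,.15)
for n in("top","side"):
    f=grab_frame(n);c=proj(f,[.576,-.017,.12])[0].astype(int);print(c)
    y,x=c[1]-60,c[0]-80
    cv2.imwrite(f"pics/{n}1.png",cv2.resize(f["img"][y:y+120,x:x+160],None,fx=5,fy=5,interpolation=cv2.INTER_CUBIC)[:,:,::-1])
E
```

```text
clock: 1.5
tool_pos: [0.4322, -0.2153, 0.2315]
tool_rot: [0.0, 0.993, 0.119, 0.0]
wrist_force: [0.5, -0.4, 0.4]
finger_gap: 1.004
finger_force: 0.0
clock: 2.4
tool_pos: [0.5667, -0.0305, 0.2312]
tool_rot: [0.0, 0.996, 0.093, -0.0]
wrist_force: [-0.2, 0.0, -0.2]
finger_gap: 0.999
finger_force: 0.0
t 2.40 pos [ 0.5667 -0.0305  0.2312] yaw 10.65 zaxis [-5.e-04 -7.e-04 -1.e+00] units to go [ 0.293 -0.29   2.03 ] F [-0.25  0.02 -0.2 ] gap 0.9988 f 0.0
[362 184]
[333 213]
```

```bash
python3 -m crank '[{"translation":[0.29,-0.29,0.5],"twist":[0,0,0],"hand":1},{"translation":[0,0,0.8],"twist":[0,0,0],"hand":1},{"translation":[0,0,0.5],"twist":[0,0,0],"hand":1},{"translation":[0,0,0],"twist":[0,0,0],"hand":1},{"translation":[0,0,0],"twist":[0,0,0],"hand":1}]' | head -2
python3 - <<'E'
from plant import *
from h import *
togo(.576,-.017,.09)
o=[]
for n in("top","side"):
    f=grab_frame(n);c=proj(f,[.576,-.017,.12])[0].astype(int);print(c)
    y,x=c[1]-50,c[0]-65
    o.append(cv2.resize(f["img"][y:y+100,x:x+130],(780,600) if n=="side" else None,fx=6,fy=6,interpolation=cv2.INTER_CUBIC)[:,:,::-1])
cv2.imwrite("pics/s2.png",o[1]);cv2.imwrite("pics/t2.png",o[0])
E
```

```text
clock: 3.0
tool_pos: [0.5763, -0.0169, 0.1596]
t 3.00 pos [ 0.5763 -0.0169  0.1596] yaw 10.59 zaxis [ 0.e+00 -2.e-04 -1.e+00] units to go [-0.009 -0.     1.741] F [-0.32 -0.46  0.25] gap 0.9974 f 0.0
[362 184]
[333 213]
```

View pics/s2.png

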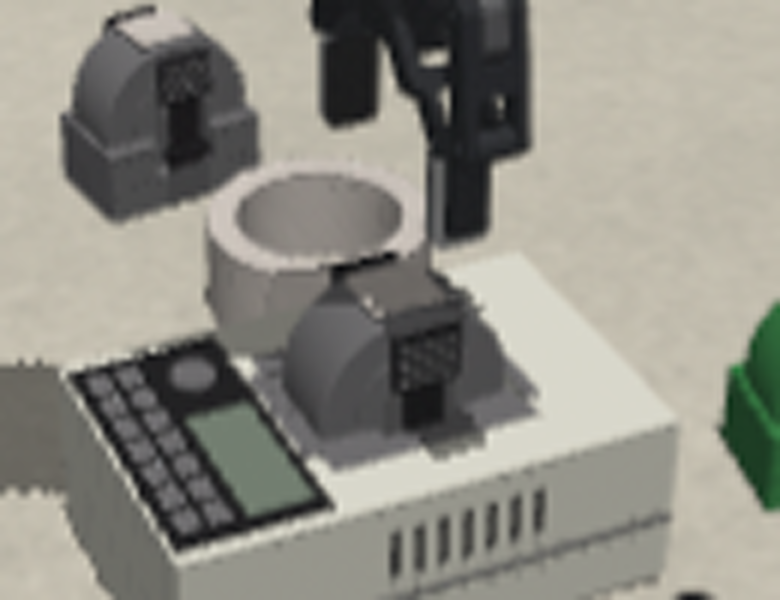

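The side crop shows the -y pad at (427,355), the near fingertip at (465,238) and the shadow of the finger on the bay, so the tool is roughly above. I'll compare these with the projected model.

Run:
```python
from plant import *
from h import *
f=grab_frame("side");s,p,R=tool()
crop=lambda P:((proj(f,P)-[333-65,213-50])*6).round(0)
for yaw in(10.5,):
    a=np.radians(yaw);X=np.array([np.cos(a),np.sin(a),0]);Y=np.array([-np.sin(a),np.cos(a),0]);o=np.array([.576,-.017,0])
    print("pad TL TR BL BR",crop([o+X*x-Y*.029+[0,0,z] for z in(.123,.099) for x in(-.014,.014)]).tolist())
    print("deck corners",crop([o+X*x+Y*y+[0,0,.08] for x,y in((.09,.065),(.09,-.065),(-.115,-.065),(-.115,.065))]).tolist())
for dz in(0,.013): print("near finger tip inner/outer x-,x+",crop([p+R@[sx*.011,sy,-dz] for sy in(.0425,.057) for sx in(-1,1)]).tolist(), "far",crop([p+R@[sx*.011,-.057,-dz] for sx in(-1,1)]).tolist())
px=np.array([(392,336),(462,320),(397,392),(462,372)])/6+[268,163]
c,d=ray(f,px)
# intersect with the pad's vertical plane family: solve y offset from row height using z=.123/.099
for z,i in((.123,[0,1]),(.099,[2,3])):
    P=onplane(f,px[i],z)-o;print("pad local",[(round(v@X*1e3,1),round(v@Y*1e3,1)) for v in P])
```

```text
pad TL TR BL BR [[394.0, 344.0], [463.0, 326.0], [393.0, 396.0], [460.0, 379.0]]
deck corners [[521.0, 252.0], [680.0, 423.0], [174.0, 565.0], [57.0, 366.0]]
near finger tip inner/outer x-,x+ [[423.0, 274.0], [479.0, 260.0], [441.0, 295.0], [497.0, 280.0]] far [[311.0, 143.0], [363.0, 132.0]]
near finger tip inner/outer x-,x+ [[424.0, 243.0], [480.0, 229.0], [442.0, 263.0], [499.0, 249.0]] far [[311.0, 114.0], [363.0, 102.0]]
pad local [(np.float64(-12.6), np.float64(-24.4)), (np.float64(15.6), np.float64(-25.4))]
pad local [(np.float64(-11.4), np.float64(-27.2)), (np.float64(16.4), np.float64(-25.5))]
```

```bash
python3 -m crank '[{"translation":[0.04,-0.05,0.6],"twist":[0,0,0],"hand":1},{"translation":[0,0,0.6],"twist":[0,0,0],"hand":1},{"translation":[0,0,0.4],"twist":[0,0,0],"hand":0.7},{"translation":[0,0,0.12],"twist":[0,0,0],"hand":0.5},{"translation":[0,0,0],"twist":[0,0,0],"hand":0.5},{"translation":[0,0,0],"twist":[0,0,0],"hand":0.5}]'
python3 - <<'E'
from h import *
togo(.576,-.017,.09)
E
```

```text
clock: 3.75
tool_pos: [0.5784, -0.0141, 0.0916]
tool_rot: [0.0, 0.996, 0.092, 0.001]
wrist_force: [0.4, -0.1, -0.2]
finger_gap: 0.75
finger_force: 0.0
t 3.75 pos [ 0.5784 -0.0141  0.0916] yaw 10.61 zaxis [ 0.0021 -0.     -1.    ] units to go [-0.072  0.059  0.041] F [ 0.43 -0.11 -0.21] gap 0.7499 f 0.0
```

```bash
for h in 0; do python3 -m crank '[{"translation":[0,0,0],"twist":[0,0,0],"hand":0.43},{"translation":[0,0,0],"twist":[0,0,0],"hand":0.43}]'; python3 -m crank '[{"translation":[0,0,0],"twist":[0,0,0],"hand":0.38},{"translation":[0,0,0],"twist":[0,0,0],"hand":0.38}]' ; done
python3 - <<'E'
from plant import *
from h import *
togo(.576,-.017,.09)
f=grab_frame("side");y,x=163,268
cv2.imwrite("pics/s3.png",cv2.resize(f["img"][y:y+100,x:x+130],(780,600),interpolation=cv2.INTER_CUBIC)[:,:,::-1])
E
```

```text
clock: 3.95
tool_pos: [0.5784, -0.0145, 0.0915]
tool_rot: [0.0, 0.996, 0.092, 0.001]
wrist_force: [0.2, -1.6, 0.4]
finger_gap: 0.713
finger_force: 0.5
clock: 4.15
tool_pos: [0.5782, -0.0151, 0.0911]
tool_rot: [0.001, 0.996, 0.092, 0.001]
wrist_force: [0.5, -3.5, 2.0]
finger_gap: 0.687
finger_force: 1.5
t 4.15 pos [ 0.5782 -0.0151  0.0911] yaw 10.58 zaxis [ 0.0017 -0.0012 -1.    ] units to go [-0.063  0.037  0.027] F [ 0.5  -3.48  2.  ] gap 0.6866 f 1.5
```

View pics/s3.png

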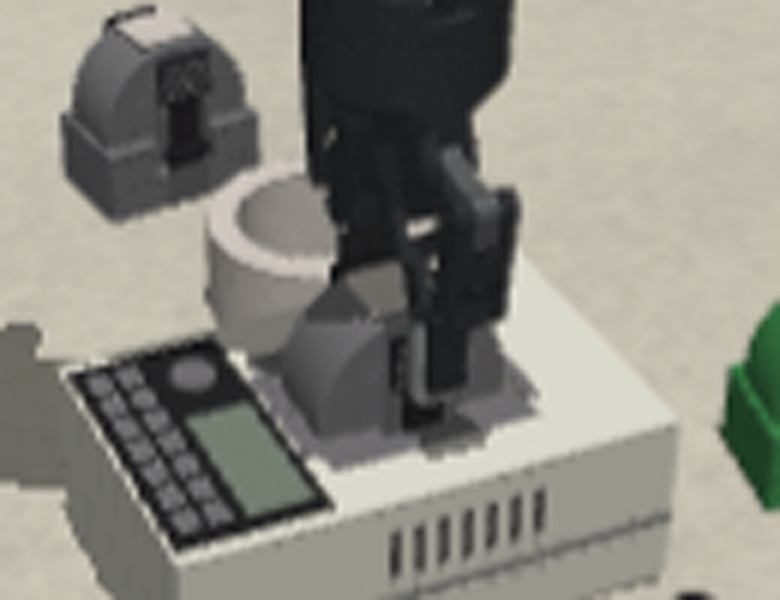

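The side crop shows the near finger touching the -y pad first: its inner edge is at x≈412 and the pad's left edge at 392, so it sits about 4 mm too far in +x. The wrist force is -y, so the tool should shift about 1.8 mm toward -y.

```bash
python3 -m crank '[{"translation":[0,0,0],"twist":[0,0,0],"hand":0.5},{"translation":[-0.09,0.04,0],"twist":[0,0,0],"hand":0.5},{"translation":[0,0,0],"twist":[0,0,0],"hand":0.5},{"translation":[0,0,0],"twist":[0,0,0],"hand":0.5}]'; python3 -m crank '[{"translation":[0,0,0],"twist":[0,0,0],"hand":0.43},{"translation":[0,0,0],"twist":[0,0,0],"hand":0.43}]'; python3 -m crank '[{"translation":[0,0,0],"twist":[0,0,0],"hand":0.38},{"translation":[0,0,0],"twist":[0,0,0],"hand":0.38}]';python3 -m crank '[{"translation":[0,0,0],"twist":[0,0,0],"hand":0.34},{"translation":[0,0,0],"twist":[0,0,0],"hand":0.34}]'
```

```text
clock: 4.6
tool_pos: [0.5737, -0.0161, 0.0903]
tool_rot: [-0.0, 0.996, 0.093, -0.0]
wrist_force: [-0.2, 0.0, -0.2]
finger_gap: 0.748
finger_force: 0.0
clock: 4.8
tool_pos: [0.5742, -0.0161, 0.0904]
tool_rot: [-0.0, 0.996, 0.093, -0.0]
wrist_force: [0.2, 0.8, -0.4]
finger_gap: 0.714
finger_force: 0.0
clock: 5.0
tool_pos: [0.5743, -0.0163, 0.0905]
tool_rot: [0.0, 0.996, 0.093, 0.0]
wrist_force: [0.3, -0.4, 1.2]
finger_gap: 0.689
finger_force: 0.1
clock: 5.2
tool_pos: [0.5743, -0.0164, 0.0906]
tool_rot: [0.0, 0.996, 0.093, 0.0]
wrist_force: [0.1, -0.8, 1.1]
finger_gap: 0.667
finger_force: 3.1
```

```bash
python3 -m crank '[{"translation":[0,0.005,0],"twist":[0,0,0],"hand":0.25},{"translation":[0,0,0],"twist":[0,0,0],"hand":0.18},{"translation":[0,0,0],"twist":[0,0,0],"hand":0.18}]'; python3 -m crank '[{"translation":[0,0,0],"twist":[0,0,0],"hand":0.11},{"translation":[0,0,0],"twist":[0,0,0],"hand":0.11}]'; python3 -m crank '[{"translation":[0,0,0],"twist":[0,0,0],"hand":0.08},{"translation":[0,0,0],"twist":[0,0,0],"hand":0.08},{"translation":[0,0,0],"twist":[0,0,0],"hand":0.08}]'
```

```text
clock: 5.5
tool_pos: [0.5745, -0.0165, 0.091]
tool_rot: [0.0, 0.996, 0.093, 0.0]
wrist_force: [-1.0, -0.5, 5.6]
finger_gap: 0.588
finger_force: 5.1
clock: 5.7
tool_pos: [0.5745, -0.0166, 0.0911]
tool_rot: [0.0, 0.996, 0.093, 0.0]
wrist_force: [0.4, -0.7, 6.1]
finger_gap: 0.555
finger_force: 6.0
clock: 6.0
tool_pos: [0.5746, -0.0165, 0.0912]
tool_rot: [0.0, 0.996, 0.093, 0.0]
wrist_force: [-0.1, -0.2, 6.8]
finger_gap: 0.548
finger_force: 6.3
```

```bash
python3 -m crank '[{"translation":[0,0,0],"twist":[0,0,0],"hand":0.05},{"translation":[0,0,0],"twist":[0,0,0],"hand":0.05},{"translation":[0,0,0],"twist":[0,0,0],"hand":0.05}]'; python3 -m crank '[{"translation":[0,0,0],"twist":[0,0,0],"hand":0.03},{"translation":[0,0,0],"twist":[0,0,0],"hand":0.03},{"translation":[0,0,0],"twist":[0,0,0],"hand":0.03}]'
```

```text
clock: 6.3
tool_pos: [0.5746, -0.0166, 0.0913]
tool_rot: [0.0, 0.996, 0.093, 0.0]
wrist_force: [-2.0, -0.2, 7.8]
finger_gap: 0.528
finger_force: 8.8
clock: 6.6
tool_pos: [0.5746, -0.0166, 0.0915]
tool_rot: [0.0, 0.996, 0.093, 0.001]
wrist_force: [-1.0, -0.7, 9.0]
finger_gap: 0.52
finger_force: 14.1
```

```bash
python3 -m crank '[{"translation":[0,0,0],"twist":[0,0,0],"hand":0},{"translation":[0,0,0],"twist":[0,0,0],"hand":0},{"translation":[0,0,0],"twist":[0,0,0],"hand":0}]';python3 -m crank '[{"translation":[0,0,0],"twist":[0,0,0],"hand":-0.02},{"translation":[0,0,0],"twist":[0,0,0],"hand":-0.02},{"translation":[0,0,0],"twist":[0,0,0],"hand":-0.02}]'
```

```text
clock: 6.9
tool_pos: [0.5746, -0.0166, 0.0918]
tool_rot: [0.0, 0.996, 0.093, 0.001]
wrist_force: [-2.5, 0.5, 11.9]
finger_gap: 0.503
finger_force: 22.2
clock: 7.2
tool_pos: [0.5747, -0.0166, 0.092]
tool_rot: [0.0, 0.996, 0.093, 0.001]
wrist_force: [-2.8, -0.4, 14.5]
finger_gap: 0.495
finger_force: 27.6
```

```bash
python3 -m crank '[{"translation":[0,0,-0.05],"twist":[0,0,0],"hand":-0.02},{"translation":[0,0,-0.08],"twist":[0,0,0],"hand":-0.02},{"translation":[0,0,-0.1],"twist":[0,0,0],"hand":-0.02},{"translation":[0,0,0],"twist":[0,0,0],"hand":-0.02},{"translation":[0,0,0],"twist":[0,0,0],"hand":-0.02}]'
python3 - <<'E'
from plant import *
from h import *
togo(.5747,-.0166,.232)
f=grab_frame("side");y,x=163,268
cv2.imwrite("pics/s4.png",cv2.resize(f["img"][y:y+100,x:x+130],(780,600),interpolation=cv2.INTER_CUBIC)[:,:,::-1])
E
```

```text
clock: 7.7
tool_pos: [0.5742, -0.0165, 0.0996]
tool_rot: [0.0, 0.996, 0.093, -0.0]
wrist_force: [0.8, -0.2, -2.0]
finger_gap: 0.495
finger_force: 25.4
t 7.70 pos [ 0.5742 -0.0165  0.0996] yaw 10.63 zaxis [-1.e-04 -0.e+00 -1.e+00] units to go [ 0.011  0.004 -3.311] F [ 0.81 -0.18 -1.97] gap 0.4949 f 25.4
```

View pics/s4.png

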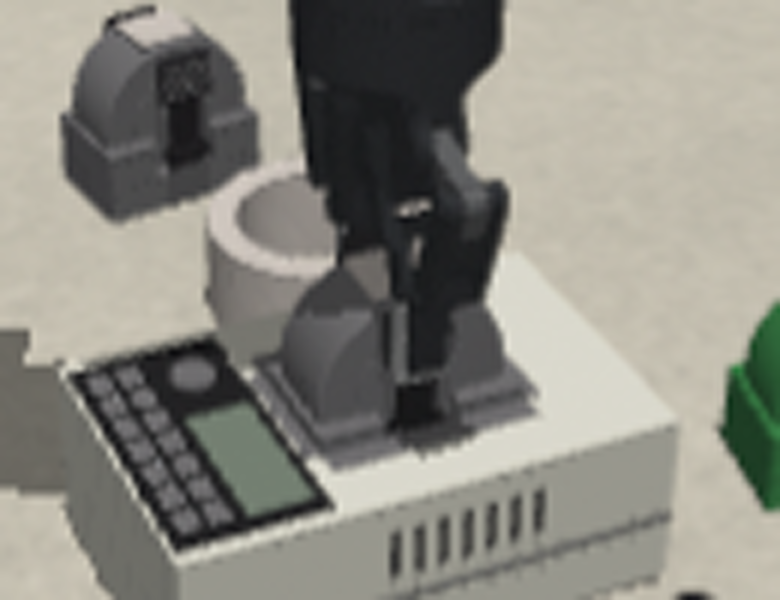

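The side crop shows the foot rising above the deck, both catches clear and the printer corners unchanged, with a wrist load of -2 N. I'll continue lifting.

```bash
python3 -m crank '[{"translation":[0,0,-0.2],"twist":[0,0,0],"hand":-0.02},{"translation":[0,0,-0.3],"twist":[0,0,0],"hand":-0.02},{"translation":[0,0,-0.3],"twist":[0,0,0],"hand":-0.02},{"translation":[0,0,-0.4],"twist":[0,0,0],"hand":-0.02},{"translation":[0,0,-0.4],"twist":[0,0,0],"hand":-0.02},{"translation":[0,0,-0.5],"twist":[0,0,0],"hand":-0.02},{"translation":[0,0,-0.5],"twist":[0,0,0],"hand":-0.02},{"translation":[0,0,-0.4],"twist":[0,0,0],"hand":-0.02},{"translation":[0,0,-0.3],"twist":[0,0,0],"hand":-0.02},{"translation":[0,0,-0.1],"twist":[0,0,0],"hand":-0.02},{"translation":[0,0,0],"twist":[0,0,0],"hand":-0.02},{"translation":[0,0,0],"twist":[0,0,0],"hand":-0.02}]'
python3 - <<'E'
from plant import *
from h import *
togo(.5747,-.0166,.235)
f=grab_frame("side");y,x=120,258
cv2.imwrite("pics/s5.png",cv2.resize(f["img"][y:y+150,x:x+180],(720,600),interpolation=cv2.INTER_CUBIC)[:,:,::-1])
E
```

```text
clock: 8.95
tool_pos: [0.5737, -0.0165, 0.2351]
tool_rot: [0.0, 0.996, 0.093, -0.001]
wrist_force: [-0.2, 0.2, -2.7]
finger_gap: 0.495
finger_force: 25.3
t 8.95 pos [ 0.5737 -0.0165  0.2351] yaw 10.63 zaxis [-1.4e-03 -1.0e-04 -1.0e+00] units to go [0.025 0.007 0.003] F [-0.19  0.21 -2.71] gap 0.4953 f 25.3
```

View pics/s5.png

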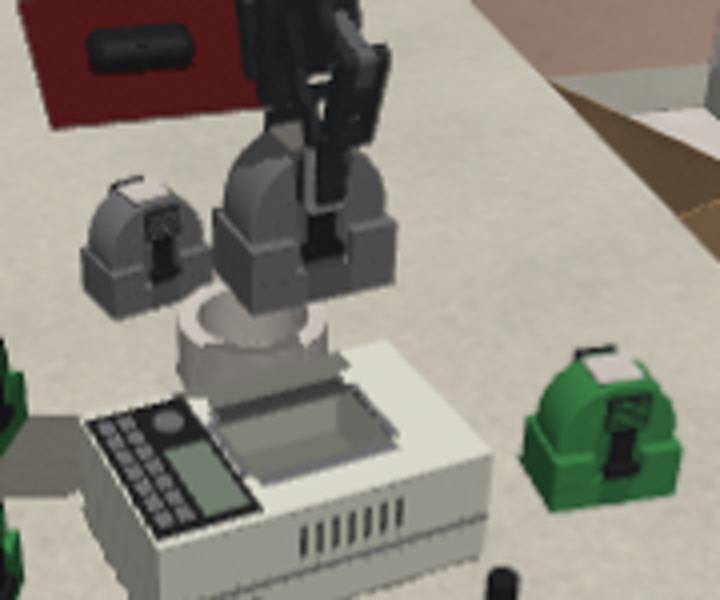

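The side crop shows the cassette held above the empty bay, with its foot bottom edge running (250,312) to (395,285) and the printer undisturbed. I'll check that it is level against the projection.

Run:
```python
from plant import *
from h import *
f=grab_frame("side");s,p,R=tool()
a=np.radians(10.6);X=np.array([np.cos(a),np.sin(a),0]);Y=np.array([-np.sin(a),np.cos(a),0]);o=np.array([.5755,-.0165,.183])
c=lambda P:((proj(f,P)-[258,120])*4).round(0).tolist()
for t in(-4,0,4):
    t=np.radians(t);Z=np.array([0,0,1]);x2=X*np.cos(t)-Z*np.sin(t)
    g=o+Z*.071;z2=np.cross(x2,Y)
    print(np.degrees(t),c([g+x2*x-Y*.027-z2*.071 for x in(-.042,.042)]),"far left",c([g-x2*.042+Y*.027-z2*.071]))
```

```text
-4.0 [[262.0, 320.0], [404.0, 277.0]] far left [[223.0, 272.0]]
0.0 [[253.0, 317.0], [395.0, 284.0]] far left [[214.0, 269.0]]
4.0 [[245.0, 314.0], [387.0, 290.0]] far left [[206.0, 266.0]]
```

Run:
```python
from plant import *
from h import *
f=grab_frame("side");g=cv2.GaussianBlur(cv2.cvtColor(f["img"],cv2.COLOR_RGB2GRAY),(3,3),0).astype(float)
pts=[]
for u in range(334,355):
    v0=120+(317-(((u-258)*4)-253)*33/142)/4
    col=g[int(v0)-5:int(v0)+7,u];d=np.diff(col);d=np.clip(d,0,None)
    k=np.argmax(d);w=d[max(k-1,0):k+2];pts.append((u,int(v0)-5+max(k-1,0)+.5+(w*np.arange(len(w))).sum()/w.sum()))
l=cv2.fitLine(np.float32(pts),cv2.DIST_HUBER,0,.01,.01).ravel();print("slope",l[1]/l[0],"vs level",-33/142,[round(p[1],1) for p in pts])
```

```text
slope -0.22863354 vs level -0.2323943661971831 [np.float64(201.0), np.float64(195.4), np.float64(195.3), np.float64(194.7), np.float64(194.6), np.float64(194.5), np.float64(194.4), np.float64(194.3), np.float64(193.7), np.float64(193.5), np.float64(193.4), np.float64(193.2), np.float64(192.7), np.float64(192.6), np.float64(192.5), np.float64(192.3), np.float64(191.8), np.float64(191.6), np.float64(191.5), np.float64(191.4), np.float64(191.3)]
```

It is level to well under 1°. The grip is steady at 25 N and the clearance about 10 cm, so I'm handing in.

```bash
python3 -c "
from plant import *
s=observe();print(s['clock'],s['finger_force'],s['finger_gap']);print(close_job())"
```

```text
9.1 25.347477793693542 0.5008467312209831
the job is handed in; nothing more can be done
None
```

The cassette is out of the printer and held level about 10 cm above the printer's top, with both catches pinched in at about 25 N; the printer and everything else stayed in place, and the job is handed in at 9.1 s.

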